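# Tuck the tortilla keeper's flap under its lip

### The arm

A 7-joint arm with a two-finger parallel gripper is mounted at the origin on the work surface. World frame = base frame: x ahead of the robot, y to its left, z up, the work surface at z = 0. Lengths are in m, angles in rad, forces in N, time in s.
With the tool pointing down it reaches from about 0.4 to 0.875 m from the base axis. Payload 19.3 kg.
Tool frame: the origin (TCP) lies midway between the tips of the shut fingers; the grasp point (between the pads) lies 19 mm behind it (bot.tcp_to_grasp is the distance from the TCP to the grasp point, in m); z points along the fingers, y is the direction in which the jaws open and shut (so a half turn about z gives the same grasp; the last joint's range is limited). The gripper opens to 85 mm and grips with 20 to 120 N. Pads are 22 mm wide; open, the fingers measure 114 mm over their backs; the gripper's body (76 mm by 85 mm) begins 54 mm behind the grasp point. The pads swing forward as they close: fully open they stand 13 mm farther back than shut.
Start: joints at [-1.324, 0.521, -0.036, 1.599, 0.021, 1.021, -0.113], TCP at [0.195, 0.594, 0.231] pointing down, gripper open.
Joint ranges: [-2.91, 2.91], [-0.3, 2.13], [-1.5, 1.42], [0.17, 2.43], [-1.26, 4.41], [0.16, 1.93], [-2.52, 2.52]. Speed limits (rad/s): [1.89, 1.89, 2.39, 2.39, 3.01, 3.01, 3.01].

### API

Orientations are given as [roll, pitch, yaw] about the fixed x, y, z axes, in that order (R = Rz(yaw) Ry(pitch) Rx(roll)).
In Python, from workcell import bot gives the robot as it stands. The module is installed in compiled form; this text tells all that it offers.
- The arm moves only by the tool drive_tool, never from a script. Its argument "series" is a list of rows, each a list of 5 numbers: the opening in per cent of the stroke, from 0 (shut) to 100 (fully open), then the shift along the world's x, y, z in m, then the turn about the world's z in rad. A call has 1 to 12 rows; each row shifts and turns the pose as measured when the row begins; what a row does not reach is not made up. A row lasts 1/10 s, in which the tool goes at most 50 mm and 8.59 degrees, less where a joint would pass 70% of its speed; a pose out of reach is approached as far as the arm can. A call with a gripper value outside its range is refused whole. The fingers move at their own pace and stop on an object; "newtons" is the grip in N (left out, the last holds). Time passes only in rows, so rows that do not move let the fingers close. It gives the time, the measured TCP pose, the force and the opening at its end, in the units of the state.
- bot.observe(): the state, without advancing time (a new reading comes with each control period).
- bot.grab_frame(name): name is "scene" or "top"; returns the picture (400x640x3 uint8, red, green, blue); there is no depth.
- bot.camera_info(name): a dict with "fx", "fy", "cx", "cy" (pixels), "cam_to_world" (4x4, takes a point from camera to world coordinates). Camera axes: x right, y down, z forward; pixel columns grow to the right and rows downward; lengths in m; the calibration is good to about 2 mm. A picture is of the moment at which its call begins. camera_info takes no time and is no camera call.
- bot.job_done(): hands the job in, once; it reports no verdict.
Trained networks look in the newest picture that a camera, given by its name, has taken for a name from the list of things; names that differ only in an ending like _2 or _b are one class to them, and where a whole thing is asked for, a point or a joint stands for the part that bears it (a point fixed in the world has none). Each returns a list of dicts, best first, with "conf" (0 to 1); they miss things now and then, are a little off and sometimes report something else, mostly with a low value. They report only what shows in the picture. A call takes as long as a camera call.
- bot.masks_of(camera, target): "mask" (400x640 bool, what is visible of it) and "point" ([column, row] in pixels, amid what is visible of it).
The state is a dict: "clock": time; "qpos": joint angles; "qd": joint speeds; "joint_efforts": joint torques, N m; "position": TCP position; "tool_rot": TCP orientation; "force": force on the tool from outside, world axes, zero at the start; "moment": the same for the moment, N m; "grip_width": finger opening in m.
Only numpy, scipy, OpenCV 4.12 (cv2) and the standard library are available. Lean on these libraries where they do the work, as an engineer would, in place of code of your own. Each camera call takes 0.05 s, during which the arm holds its last target.

### The job

Close the wooden tortilla keeper: with the fingertips fold its springy standing flap over until it lies flat on the box, then, keeping it down, push it by its thumb step towards the lip until its free edge is tucked fully home beneath the lip, so that it stays shut by itself. Only push: do not lift, tip or shove the keeper about, and leave the crockery, the spatula, the jar and the cupboard door where they are. Finish with the hand clear of everything.

Things in the scene. Friction and masses are not known exactly. Their poses are not given: they have to be found in the camera images.
- keeper: Tortilla keeper: heavy open wooden box (1.5 to 2.1 kg, loose on the bench), 190 mm long (x), 150 wide (y), rim 65 high, a terracotta slab inside. Origin: centre of underside, z up. The flap's hinge lies along its -x end (robot side, give or take 35 degrees of yaw), the lip along its +x end; the flap folds over and is tucked in the keeper's +x direction.
- hinge_axis (a point): Middle of the flap's hinge axis, which runs along the keeper's y; fixed in the keeper at x = -73 mm, z = 69 mm.
- lip_front (a point): Middle of the lip's lower front edge, at x = +60 mm, z = 85 mm in the keeper. The lip is a wooden strip across the +x rim, 150 mm wide, from x = 60 to 95 mm. Its underside is 79 mm above the keeper's bottom, flared up about 6 mm over the front 10 mm; its top is at 84 to 90 mm. The flat flap's top face is at 72 mm, 7 mm below the lip.
- flap_hinge (a joint): Angle of the flap, rad: 0 = flat on the box, 1.57 = upright, at most 1.95 = leaning back over the -x end. Springy and stiff: it starts standing at 1.3 to 1.7 and stays there, but let go when flat and not tucked it springs up again. Holding it flat takes 4 to 5 N at 70 mm from the hinge. Tucked, it rests against the lip's underside at about 0.05.
- flap_slide (a joint): How far the board has slid out of its hinge leaf, in its own plane away from the hinge, m: 0 to 0.003 at the start, 0.028 = fully out (stop). It slides stiffly (about 3 N) and stays where left. Flat at 0, the free edge is 8 mm short of the lip; fully out it is 20 mm beneath it. If out by over 8 mm before it is flat, the edge lands on top of the lip.
- step_foot (a point): Where to push: foot of the thumb step at mid-width, on the face that looks to -x when the flap stands, up when flat. The step is an 80 mm wide wedge: a wall 12 mm high facing the hinge, 78 mm from its axis (at slide 0), and a ramp falling from it towards the free edge. The face lies 3 mm above the plane of the axis. Site x: along the board away from the hinge; z: out of the face.
- flap_edge (a point): Middle of the flap's free edge, half-way through its thickness. The flap is a plain wooden board 120 mm wide and 6 mm thick; this edge is 125 mm from the hinge axis at slide 0. A thin brass hinge leaf covers the board up to 48 mm from the axis; from there to the thumb step it is bare.
- bowl: Terracotta bowl, 130 mm across, 55 mm high, beside the keeper. Origin: centre of the underside. Bystander.
- saucer_low: Lower of two stacked cream saucers, 128 mm across, 12.5 mm thick, beside the keeper. Origin: centre of the underside. Bystander.
- saucer_top: Upper saucer of the stack, the same. Bystander.
- spatula: Spatula, about 0.3 m long, lying along x to the right of the keeper. Bystander.
- mug: Cream mug, 80 mm across, 85 mm high, standing to the left of the keeper. Origin: centre of the underside. Bystander.
- salt_jar: Glass jar with a metal cap, 66 mm across, 95 mm high, to the left near the robot. Origin: centre of the underside. Bystander.
- cupboard_door0 (a joint): Swing door of the small cupboard at the right end of the bench, rad, 0 = closed. Bystander.

How it is judged:
On the way, in this order (a step that is already met when the one before it is completed fails the run):
1. the flap is folded down flat, not yet under the lip (value of joint flap_hinge below 0.1 rad and value of joint flap_slide below 0.016 m), for 0.1 s.
2. its edge is tucked home beneath the lip (value of joint flap_hinge below 0.085 rad and value of joint flap_slide above 0.02 m), for 0.2 s.
At the end, for the whole second after the job is handed in: The flap is down (hinge below 0.085 rad) and slid at least 20 mm out, so its edge is held beneath the lip with nothing touching it; the keeper stands flat, at rest, within 40 mm of where it was (all of step 2 and linear speed of keeper below 0.01 m/s and angle between keeper's own z axis and vertical below 0.05 rad and distance of keeper from where it was at the start of the episode below 0.04 m).
It fails at once if the keeper is lifted, tipped or shoved away (height (world z) of keeper above 0.012 m or angle between keeper's own z axis and vertical above 0.2 rad or distance of keeper from where it was at the start of the episode above 0.04 m).
It fails at once if the cupboard door is opened (value of joint cupboard_door0 above 0.15 rad).
It fails at once if a bystander (bowl, saucers, spatula, mug or salt jar) is shifted or lifted by more than 30 mm (distance of any of bowl, saucer_low, saucer_top, spatula, mug, salt_jar from where it was at the start of the episode above 0.03 m).
It also fails if it takes over 42 s, if anything falls off the work surface, if the arm or the gripper's body presses on something with over 40 N, if the wrist force passes 120 N, or if a joint passes its speed limit or range.

## Working session

There is one attempt and no reset: what is moved stays moved. The work goes in short steps, Python scripts to look and compute and a tool call to move; the robot and the scene stay as the last step left them, time stands still between calls to the robot, and variables do not carry over. Pictures are saved under pics/ and viewed, and the job is handed in when it is done.

Besides the shell and the picture viewer there is one more tool, called after "Emit:" in YAML: its name, and indented under it one key for each argument. drive_tool: Moves the arm, as the interface text tells. Its arguments: {"type":"object","properties":{"series":{"type":"array","items":{"type":"array","items":{"type":"number"}}},"newtons":{"type":"number"}},"required":["series"]}

```bash
mkdir -p pics; cat > h.py <<'E'
import numpy as np, cv2
from workcell import bot
def save(cam,name):
    im=bot.grab_frame(cam); cv2.imwrite(f'pics/{name}.png',im[:,:,::-1]); return im
def ray(cam,p):
    c=bot.camera_info(cam); T=np.array(c['cam_to_world'])
    d=T[:3,:3]@np.array([(p[0]-c['cx'])/c['fx'],(p[1]-c['cy'])/c['fy'],1]); return T[:3,3],d
def onz(cam,p,z):
    o,d=ray(cam,p); return o+d*(z-o[2])/d[2]
def proj(cam,P):
    c=bot.camera_info(cam); T=np.array(c['cam_to_world']); q=T[:3,:3].T@(np.array(P)-T[:3,3])
    return np.array([c['fx']*q[0]/q[2]+c['cx'],c['fy']*q[1]/q[2]+c['cy']])
def tri(pa,pb):
    o1,d1=ray('scene',pa);o2,d2=ray('top',pb)
    A=np.stack([d1,-d2],1);s=np.linalg.lstsq(A,o2-o1,rcond=None)[0]
    a=o1+s[0]*d1;b=o2+s[1]*d2;return (a+b)/2,np.linalg.norm(a-b)
E
python3 - <<'E'
from h import *
np.set_printoptions(precision=4,suppress=True)
for c in('scene','top'):
    save(c,c+'0'); print(np.array(bot.camera_info(c)['cam_to_world']),bot.camera_info(c)['fx'])
    for t in('keeper','hinge_axis','lip_front','step_foot','flap_edge'):
        r=bot.masks_of(c,t); print(c,t,[(x['conf'],x['point'],int(x['mask'].sum())) for x in r[:2]])
print(bot.observe())
E
```

```text
[[ 0.2297  0.5369 -0.8118  1.8511]
 [ 0.9732 -0.1356  0.1857 -0.3661]
 [-0.0103 -0.8327 -0.5537  0.9832]
 [ 0.      0.      0.      1.    ]] 492.9746692197639
scene keeper [(0.71, [316.1, 208.0], 3678), (0.71, [204.7, 237.7], 513)]
scene hinge_axis [(0.57, [316.1, 207.8], 3755)]
scene lip_front [(0.95, [314.9, 205.9], 3721)]
scene step_foot [(0.97, [310.9, 179.1], 1121)]
scene flap_edge [(0.67, [307.6, 178.1], 1128)]
[[-0.0202 -0.99    0.1394  0.2981]
 [-0.9997  0.0186 -0.0126 -0.0736]
 [ 0.0099 -0.1397 -0.9901  1.6504]
 [ 0.      0.      0.      1.    ]] 494.3787067362972
top keeper [(0.82, [315.9, 177.0], 2865), (0.68, [369.1, 168.8], 1108)]
top hinge_axis [(0.69, [318.4, 173.9], 2742)]
top lip_front [(0.92, [320.2, 176.3], 2885)]
top step_foot [(0.8, [318.4, 196.8], 237)]
top flap_edge [(0.6, [319.5, 195.2], 259)]
{'clock': 0.6, 'qpos': array([-1.3242,  0.5214, -0.0363,  1.5995,  0.0212,  1.0211, -0.1128]), 'qd': array([ 0.0005,  0.0004, -0.0009,  0.0008, -0.001 ,  0.0013, -0.0014]), 'joint_efforts': array([ -0.0004, -92.6546,   1.978 , -37.0178,   0.0179,   0.0018,
        -0.    ]), 'position': array([0.1948, 0.5939, 0.2313]), 'tool_rot': array([-3.1416,  0.    ,  2.8248]), 'force': array([-0.4076,  0.9496, -0.0333]), 'moment': array([-0.0167,  0.0249, -0.013 ]), 'grip_width': 0.08562929800608386}
```

```bash
python3 - <<'E'
import cv2,numpy as np
for n in('scene0','top0'):
    i=cv2.imread(f'pics/{n}.png'); c=i[120:270,220:420]; cv2.imwrite(f'pics/{n}_c.png',cv2.resize(c,None,fx=4,fy=4,interpolation=cv2.INTER_CUBIC))
E
```

```text
(no output)
```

View pics/scene0.png

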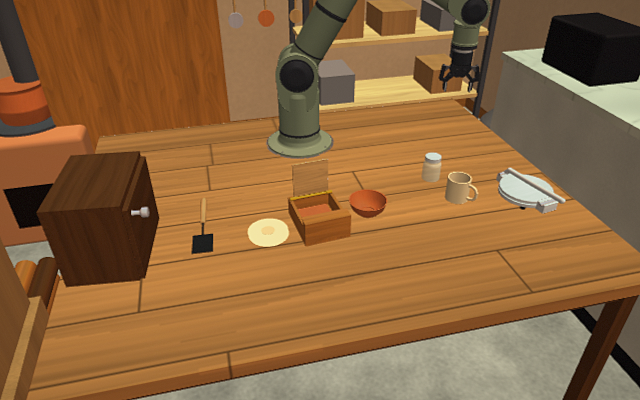

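View pics/top0.png

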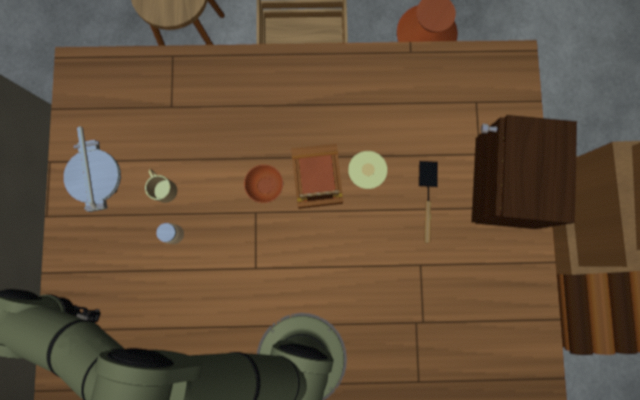

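```bash
sleep 1
```

```text
(no output)
```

View pics/scene0_c.png

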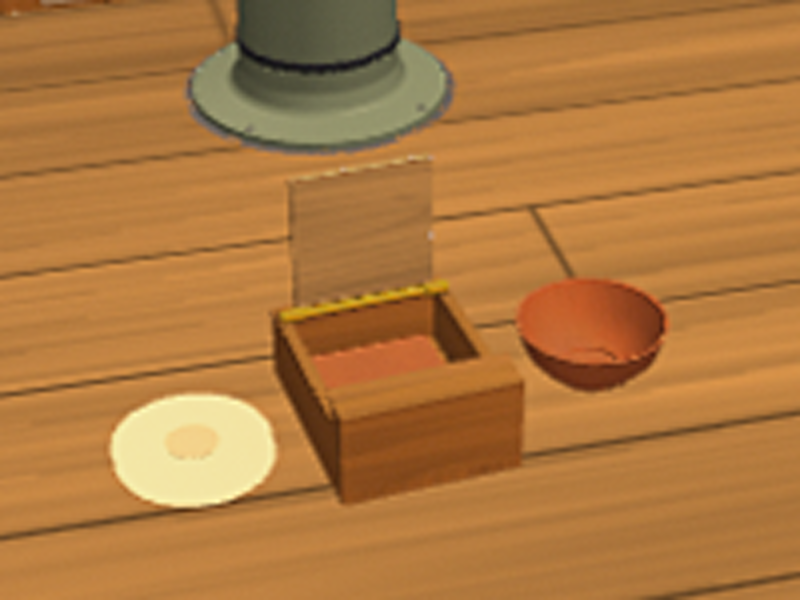

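View pics/top0_c.png

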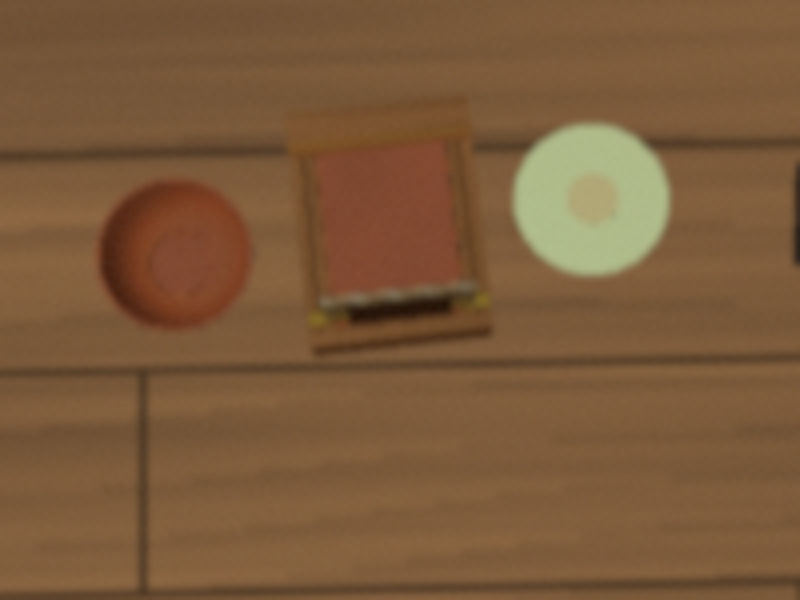

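```bash
cat > fit.py <<'E'
from h import *
from scipy.optimize import least_squares
np.set_printoptions(precision=4,suppress=True)
k=[('top',(298.75,207.5),(-.095,.075,.063)),('top',(342.5,202.5),(-.095,-.075,.063)),
('top',(291.25,148),(.095,.075,.084)),('top',(337,144.5),(.095,-.075,.084)),
('scene',(306.25,245),(.095,-.075,0)),('scene',(350.5,236.25),(.095,.075,0)),
('scene',(350.5,213.75),(.095,.075,.084)),('scene',(305,224.5),(.095,-.075,.084)),]
f=[('scene',(292.5,165.7),-.06),('scene',(328,159.4),.06)]
ft=[('top',(300.3,194.5),.06),('top',(338.7,191),-.06)]
def W(p,v):
    c,s=np.cos(p[2]),np.sin(p[2]); return np.array([p[0]+c*v[0]-s*v[1],p[1]+s*v[0]+c*v[1],v[2]])
def res(p):
    r=[proj(c,W(p,v))-q for c,q,v in k]
    a=p[3]; e=.125+.0015
    for c,q,y in f+ft: r.append(proj(c,W(p,(-.073+e*np.cos(a),y,.069+e*np.sin(a))))-q)
    return np.concatenate(r)
if __name__=='__main__':
    s=least_squares(res,[.6,0,0,1.5],loss='soft_l1'); print(s.x,res(s.x).reshape(-1,2))
    p=s.x
    print('hinge',W(p,(-.073,0,.069)),'lip',W(p,(.06,0,.085)),'edge',W(p,(-.073+.125*np.cos(p[3]),0,.069+.125*np.sin(p[3]))))
    for t in('bowl','saucer_top','mug','salt_jar'):
        r=bot.masks_of('top',t)
        if r: print(t,r[0]['conf'],onz('top',r[0]['point'],.04))
E
python3 fit.py
```

```text
[ 0.5843 -0.0602  0.092   1.5717] [[-1.7467  0.0206]
 [ 0.6203 -0.0829]
 [-0.6451  0.8671]
 [-0.4171 -0.5804]
 [-1.0984  0.8212]
 [-0.6163 -0.3641]
 [ 0.2313  0.827 ]
 [-0.3764 -0.2345]
 [-0.2235 -0.7001]
 [-0.1551 -0.6661]
 [-1.327   0.0752]
 [ 0.3852 -0.8374]]
hinge [ 0.5117 -0.0669  0.069 ] lip [ 0.6441 -0.0546  0.085 ] edge [ 0.5115 -0.0669  0.194 ]
bowl 0.94 [0.5667 0.1203 0.04  ]
saucer_top 0.77 [ 0.5998 -0.2345  0.04  ]
salt_jar 0.97 [0.4161 0.4237 0.04  ]
```

Emit:
drive_tool:
  series:
    - [0,0.026,-0.041,0,0.068]
    - [0,0.026,-0.041,0,0.068]
    - [0,0.026,-0.041,0,0.068]
    - [0,0.026,-0.041,0,0.068]
    - [0,0.026,-0.041,0,0.068]
    - [0,0.026,-0.041,0,0.068]
    - [0,0.012,-0.045,0,0]
    - [0,0.012,-0.045,0,0]
    - [0,0.012,-0.045,0,0]
    - [0,0.012,-0.045,0,0]
    - [0,0.012,-0.045,0,0]
    - [0,0,0,0,0]
  newtons: 40

```text
clock: 2.0
position: [0.4129, 0.1046, 0.2319]
tool_rot: [3.139, 0.003, -3.031]
force: [0.1, 1.3, 0.2]
grip_width: 0.0002
```

Emit:
drive_tool:
  series:
    - [0,0.006,-0.036,0,-0.01]
    - [0,0.006,-0.036,0,-0.008]
    - [0,0.006,-0.036,-0.01,0]
    - [0,0.006,-0.036,-0.01,0]
    - [0,0.006,-0.03,-0.01,0]
    - [0,0,0,-0.01,0]
    - [0,0,0,0,0]

```text
clock: 2.7
position: [0.4445, -0.0761, 0.1921]
tool_rot: [3.139, 0.008, -3.05]
force: [-0.7, 0.4, 0.6]
grip_width: 0.0002
```

```bash
python3 - <<'E'
from h import *
for n in('scene','top'):
    i=save(n,n+'1')[:,:,::-1]; c=i[110:260,220:420]; cv2.imwrite(f'pics/{n}1_c.png',cv2.resize(c,None,fx=4,fy=4,interpolation=cv2.INTER_CUBIC))
o=bot.observe();print(o['position'],o['tool_rot'],o['force'])
E
```

```text
[ 0.44502487 -0.07555588  0.19318685] [ 3.13893627  0.00951061 -3.0491991 ] [ 0.39759667  0.8402378  -0.84407785]
```

View pics/scene1_c.png

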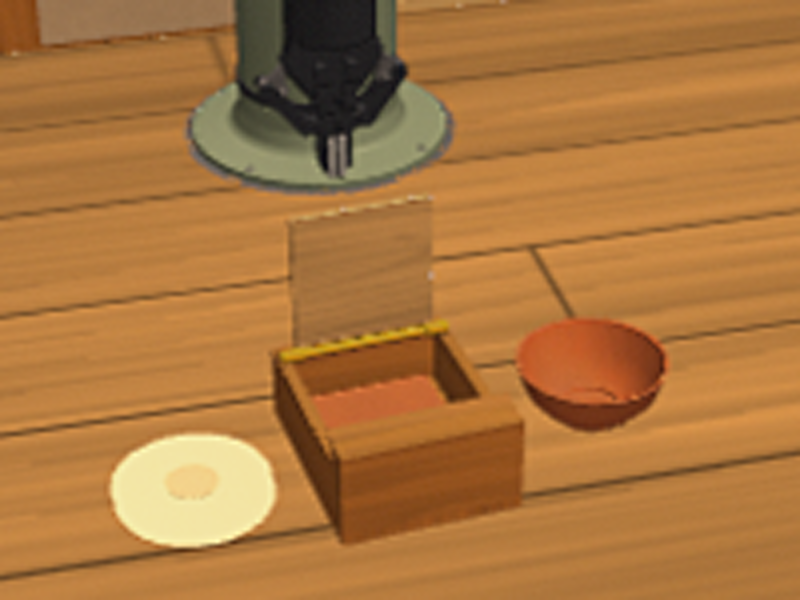

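View pics/top1_c.png

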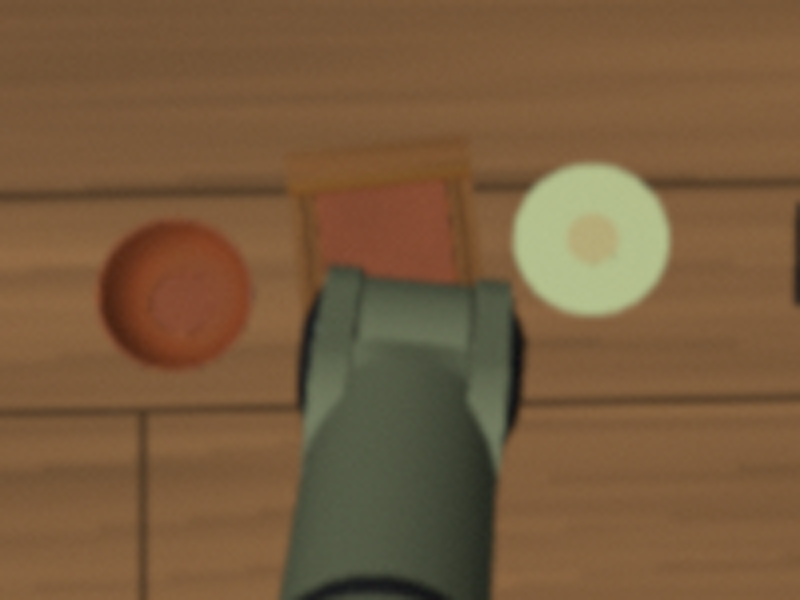

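Emit:
drive_tool:
  series:
    - [0,0.01,0.002,-0.01,0]
    - [0,0.01,0.001,-0.01,0]
    - [0,0.008,0.001,0,0]
    - [0,0.008,0.001,0,0]
    - [0,0.008,0.001,0,0]

```text
clock: 3.3
position: [0.492, -0.0658, 0.1747]
tool_rot: [3.138, 0.012, -3.044]
force: [-0.4, -0.7, 0.1]
grip_width: 0.0
```

Emit:
drive_tool:
  series:
    - [0,0.014,0.001,-0.004,0]
    - [0,0.014,0.001,-0.004,0]
    - [0,0.014,0.001,-0.005,0]
    - [0,0.014,0.001,-0.005,0]

```text
clock: 3.7
position: [0.5522, -0.0608, 0.1588]
tool_rot: [3.138, 0.015, -3.044]
force: [-1.7, 0.3, 0.6]
grip_width: -0.0004
```

```bash
python3 - <<'E'
from h import *
for n in('scene',):
    i=save(n,n+'2')[:,:,::-1]; c=i[110:260,220:420]; cv2.imwrite(f'pics/{n}2_c.png',cv2.resize(c,None,fx=4,fy=4,interpolation=cv2.INTER_CUBIC))
o=bot.observe();print(o['position'],o['tool_rot'],o['force'])
E
```

```text
[ 0.55392635 -0.06039718  0.15807754] [ 3.1380818   0.01579146 -3.04283551] [-1.21753066  0.96134762 -1.54983534]
```

View pics/scene2_c.png

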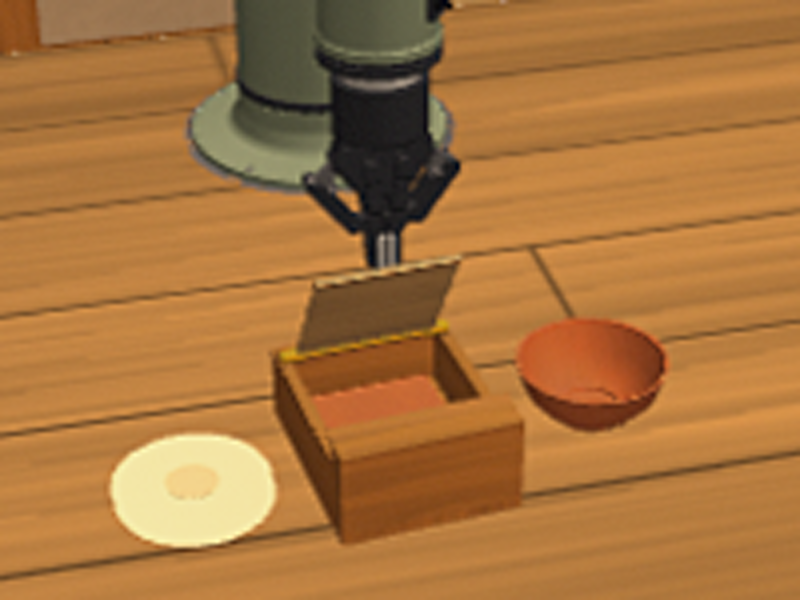

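Emit:
drive_tool:
  series:
    - [0,0.009,0,-0.009,0]
    - [0,0.009,0,-0.01,0]
    - [0,0.009,0.001,-0.012,0]
    - [0,0.007,0.001,-0.012,0]
    - [0,0.003,0,-0.009,0]

```text
clock: 4.25
position: [0.5976, -0.0574, 0.1079]
tool_rot: [3.139, 0.027, -3.042]
force: [8.8, 1.0, 9.3]
grip_width: -0.0
```

```bash
python3 - <<'E'
from h import *
for n in('scene',):
    i=save(n,n+'3')[:,:,::-1]; c=i[110:260,220:420]; cv2.imwrite(f'pics/{n}3_c.png',cv2.resize(c,None,fx=4,fy=4,interpolation=cv2.INTER_CUBIC))
o=bot.observe();print(o['position'],o['tool_rot'],o['force'])
E
```

```text
[ 0.59745741 -0.05730055  0.10668263] [ 3.13841081  0.02596233 -3.04191254] [4.9794204  1.20884382 4.27619236]
```

View pics/scene3_c.png

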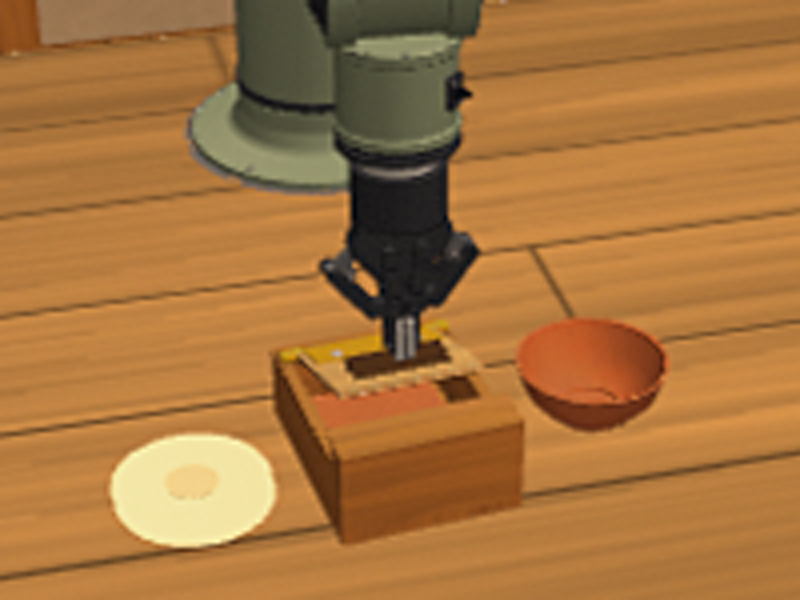

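Emit:
drive_tool:
  series:
    - [0,0.003,0,-0.008,0]
    - [0,0.001,0,-0.008,0]
    - [0,0,0,-0.006,0]
    - [0,0,0,0,0]

```text
clock: 4.7
position: [0.6052, -0.0566, 0.0843]
tool_rot: [3.139, 0.033, -3.041]
force: [1.2, -0.3, 2.3]
grip_width: -0.0001
```

```bash
python3 - <<'E'
from h import *
for n in('scene',):
    i=save(n,n+'4')[:,:,::-1]; c=i[110:260,220:420]; cv2.imwrite(f'pics/{n}4_c.png',cv2.resize(c,None,fx=4,fy=4,interpolation=cv2.INTER_CUBIC))
o=bot.observe();print(o['position'],o['tool_rot'],o['force'])
E
```

```text
[ 0.60501925 -0.05666504  0.08449533] [ 3.13879261  0.03289812 -3.041432  ] [3.83353561 0.80385587 3.65389701]
```

View pics/scene4_c.png

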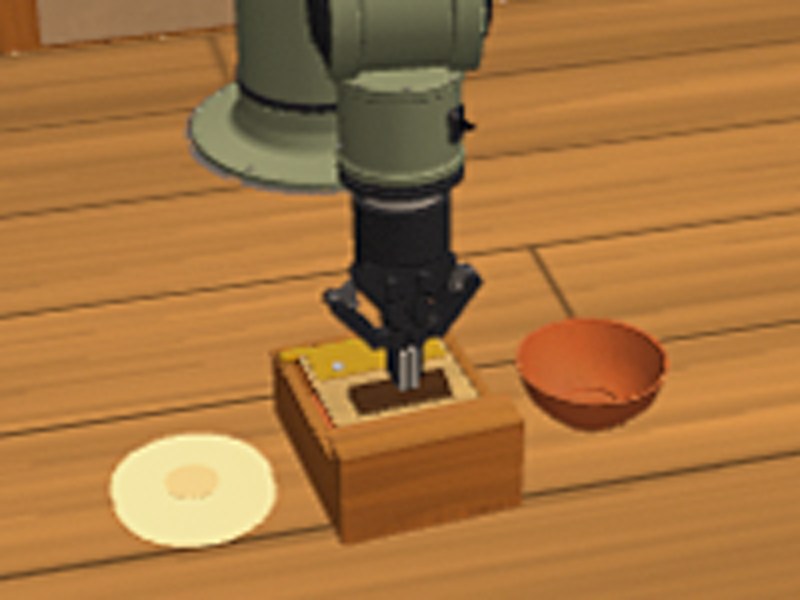

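Emit:
drive_tool:
  series:
    - [0,0,0,-0.002,0]
    - [0,0,0,-0.001,0]
    - [0,0,0,0.002,0]
    - [0,-0.009,-0.001,0.002,0]
    - [0,-0.009,-0.001,0,0]
    - [0,-0.009,-0.001,0,0]
    - [0,-0.009,-0.001,0,0]

```text
clock: 5.45
position: [0.5665, -0.0612, 0.0855]
tool_rot: [3.139, 0.033, -3.042]
force: [1.3, 0.5, 2.9]
grip_width: 0.0001
```

```bash
python3 - <<'E'
from h import *
for n in('scene',):
    i=save(n,n+'5')[:,:,::-1]; c=i[110:260,220:420]; cv2.imwrite(f'pics/{n}5_c.png',cv2.resize(c,None,fx=4,fy=4,interpolation=cv2.INTER_CUBIC))
o=bot.observe();print(o['position'],o['tool_rot'],o['force'])
E
```

```text
[ 0.56504116 -0.06149296  0.08540838] [ 3.13901224  0.03184416 -3.04210076] [-0.20738241 -0.3940048   2.64360601]
```

View pics/scene5_c.png

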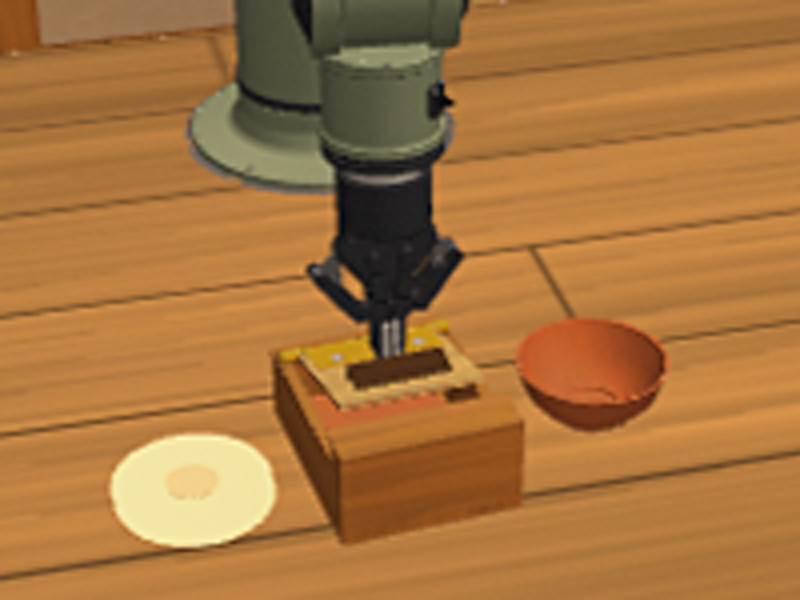

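Emit:
drive_tool:
  series:
    - [0,0,0,-0.005,0]
    - [0,0,0,-0.005,0]
    - [0,0,0,-0.004,0]
    - [0,0,0,0,0]

```text
clock: 5.9
position: [0.5669, -0.0615, 0.0733]
tool_rot: [3.139, 0.038, -3.042]
force: [-8.1, 0.5, 21.5]
grip_width: -0.0001
```

```bash
python3 - <<'E'
from h import *
for n in('scene',):
    i=save(n,n+'6')[:,:,::-1]; c=i[110:260,220:420]; cv2.imwrite(f'pics/{n}6_c.png',cv2.resize(c,None,fx=4,fy=4,interpolation=cv2.INTER_CUBIC))
o=bot.observe();print(o['position'],o['tool_rot'],o['force'])
E
```

```text
[ 0.56681761 -0.0614841   0.0733927 ] [ 3.13912456  0.03762969 -3.0424437 ] [-4.63964087  1.23172846 19.15270729]
```

View pics/scene6_c.png

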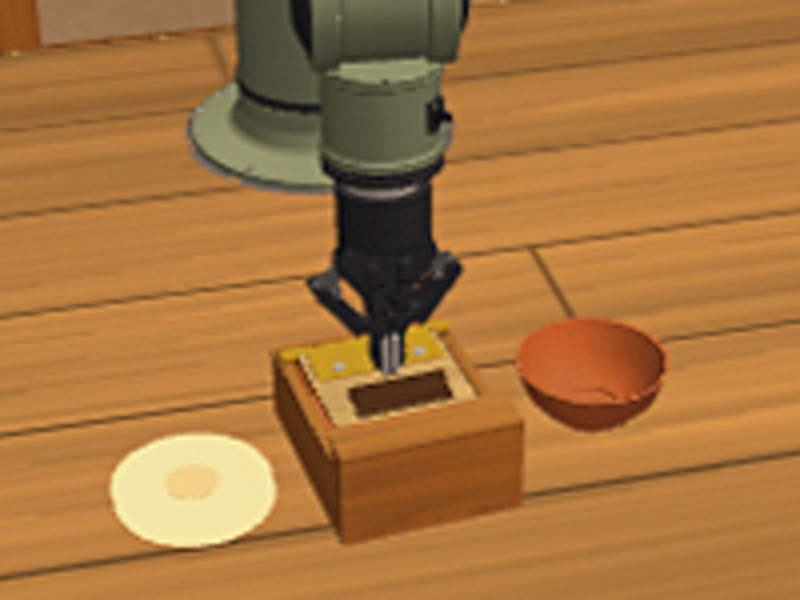

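Emit:
drive_tool:
  series:
    - [0,0.005,0,-0.0015,0]
    - [0,0.005,0.001,-0.0015,0]
    - [0,0.005,0,-0.0015,0]

```text
clock: 6.25
position: [0.5793, -0.0611, 0.0704]
tool_rot: [3.138, 0.033, -3.044]
force: [-3.6, 1.8, 21.4]
grip_width: -0.0001
```

```bash
python3 - <<'E'
from h import *
for n in('scene',):
    i=save(n,n+'7')[:,:,::-1]; c=i[110:260,220:420]; cv2.imwrite(f'pics/{n}7_c.png',cv2.resize(c,None,fx=4,fy=4,interpolation=cv2.INTER_CUBIC))
o=bot.observe();print(o['position'],o['tool_rot'],o['force'])
E
```

```text
[ 0.58023352 -0.06084067  0.07046383] [ 3.13817275  0.03395667 -3.04340073] [-2.51512465  2.55261374 20.6824969 ]
```

View pics/scene7_c.png

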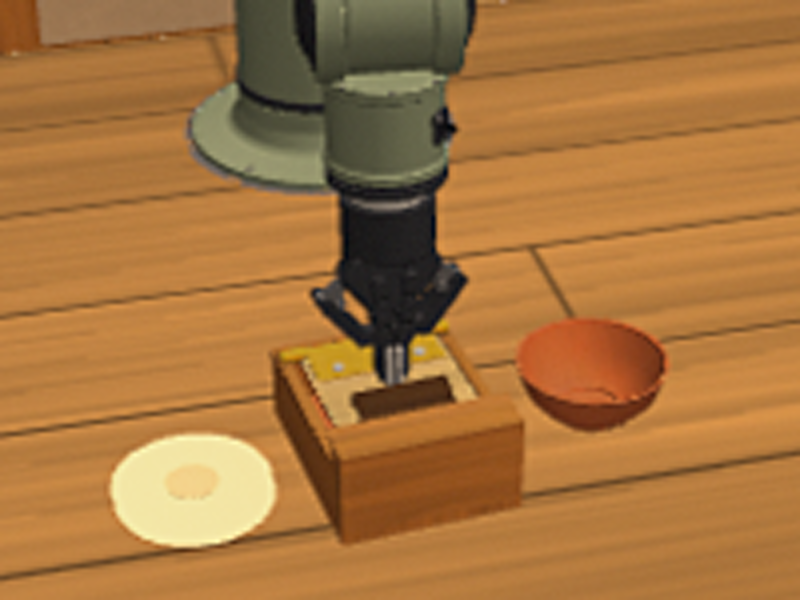

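Emit:
drive_tool:
  series:
    - [0,0.005,0,-0.001,0]
    - [0,0.005,0.001,-0.001,0]
    - [0,0.005,0,-0.001,0]
    - [0,0.005,0.001,-0.001,0]

```text
clock: 6.7
position: [0.6017, -0.0586, 0.0697]
tool_rot: [3.137, 0.037, -3.044]
force: [-14.9, -1.9, 22.1]
grip_width: -0.0002
```

```bash
python3 - <<'E'
from h import *
for n in('scene',):
    i=save(n,n+'8')[:,:,::-1]; c=i[110:260,220:420]; cv2.imwrite(f'pics/{n}8_c.png',cv2.resize(c,None,fx=4,fy=4,interpolation=cv2.INTER_CUBIC))
o=bot.observe();print(o['position'],o['tool_rot'],o['force'])
E
```

```text
[ 0.60210341 -0.05849842  0.06954561] [ 3.13747953  0.0365707  -3.04367013] [-8.81769719 -1.19279534 22.51519933]
```

View pics/scene8_c.png

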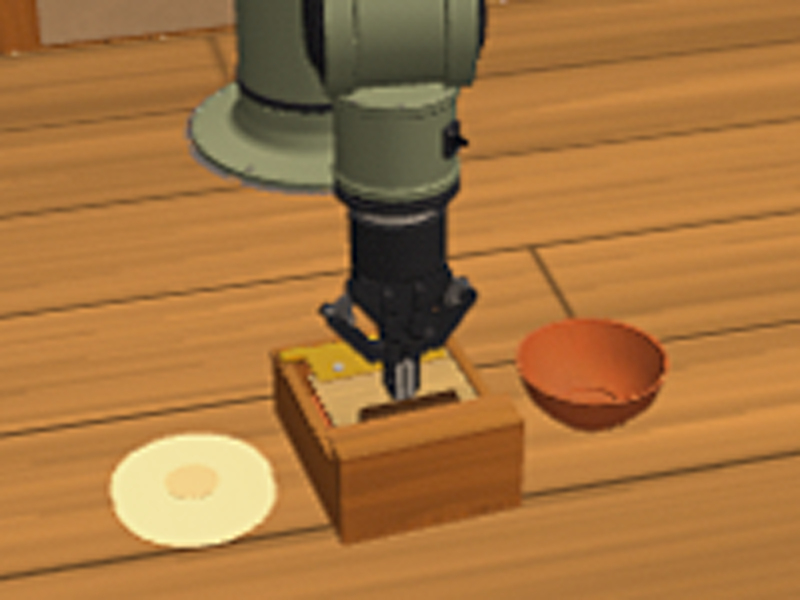

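Emit:
drive_tool:
  series:
    - [0,0.004,0,-0.0007,0]
    - [0,0.004,0,-0.0007,0]
    - [0,0.003,0,-0.0007,0]

```text
clock: 7.05
position: [0.6081, -0.059, 0.0683]
tool_rot: [3.136, 0.026, -3.045]
force: [-13.2, 1.0, 27.7]
grip_width: -0.0003
```

```bash
python3 - <<'E'
from h import *
for n in('scene',):
    i=save(n,n+'9')[:,:,::-1]; c=i[110:260,220:420]; cv2.imwrite(f'pics/{n}9_c.png',cv2.resize(c,None,fx=4,fy=4,interpolation=cv2.INTER_CUBIC))
o=bot.observe();print(o['position'],o['tool_rot'],o['force'])
E
```

```text
[ 0.60822833 -0.05905498  0.06824806] [ 3.13580308  0.02580786 -3.04478751] [-15.93977791   2.13501852  28.39876309]
```

View pics/scene9_c.png

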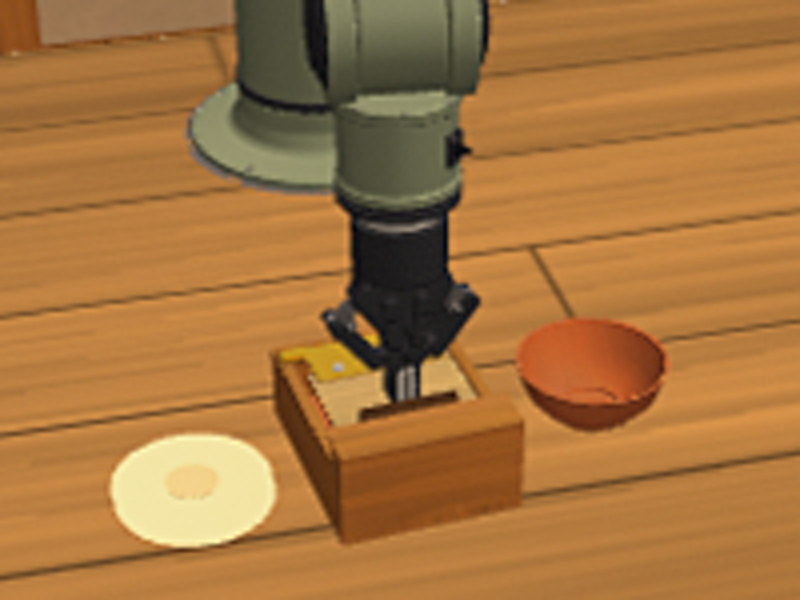

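```bash
python3 - <<'E'
from fit import *
p=[.5843,-.0602,.092]
for s in(0,.01,.02,.024,.028):
    print(s,*[((proj('scene',W(p,(.005+s,y,.084)))-[220,110])*4).round(1) for y in(-.04,.04)],'leaf', ((proj('scene',W(p,(-.025,-.06,.072)))-[220,110])*4).round(1))
ims=[cv2.imread(f'pics/scene{k}.png')[190:225,285:360] for k in(6,7,8,9)]
g=[cv2.resize(i,None,fx=5,fy=5,interpolation=cv2.INTER_CUBIC) for i in ims]
cv2.imwrite('pics/cmp.png',np.vstack([np.hstack(g[:2]),np.hstack(g[2:])]))
E
```

```text
0 [345.8 383.7] [440.2 364.8] leaf [311.1 380.5]
0.01 [349.7 390.5] [444.6 371.5] leaf [311.1 380.5]
0.02 [353.6 397.4] [448.9 378.2] leaf [311.1 380.5]
0.024 [355.2 400.2] [450.7 380.9] leaf [311.1 380.5]
0.028 [356.8 403. ] [452.4 383.6] leaf [311.1 380.5]
```

View pics/cmp.png

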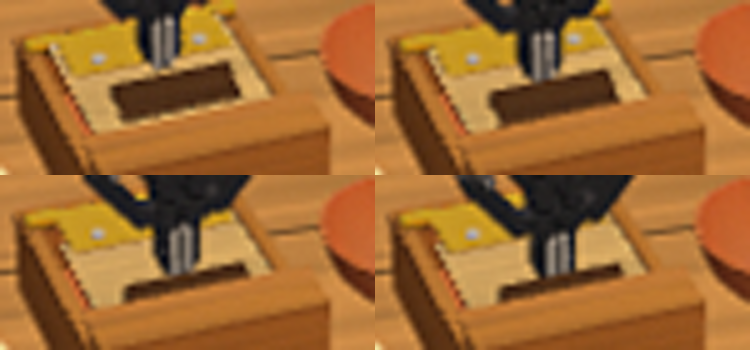

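Emit:
drive_tool:
  series:
    - [0,0,0,0,0]
    - [0,0,0,0.003,0]
    - [0,-0.001,0,0.004,0]
    - [0,-0.001,0,0.006,0]
    - [0,-0.003,0,0.012,0]
    - [0,-0.005,0,0.03,0]
    - [0,-0.01,0,0.04,0]
    - [0,-0.01,0,0.04,0]
    - [0,-0.02,0,0.03,0]
    - [0,0,0,0,0]

```text
clock: 8.1
position: [0.5524, -0.0593, 0.2418]
tool_rot: [3.135, 0.022, -3.046]
force: [0.5, -0.4, -1.0]
grip_width: 0.0
```

```bash
python3 - <<'E'
from h import *
for n in('scene','top'):
    i=save(n,n+'10')[:,:,::-1]; c=i[110:260,220:420]; cv2.imwrite(f'pics/{n}10_c.png',cv2.resize(c,None,fx=4,fy=4,interpolation=cv2.INTER_CUBIC))
o=bot.observe();print(o['clock'],o['position'],o['tool_rot'],o['force'])
E
```

```text
8.2 [ 0.55293501 -0.05874225  0.23867795] [ 3.13432609  0.01887714 -3.04489608] [-0.25332023  0.04531664 -1.26518324]
```

View pics/scene10_c.png

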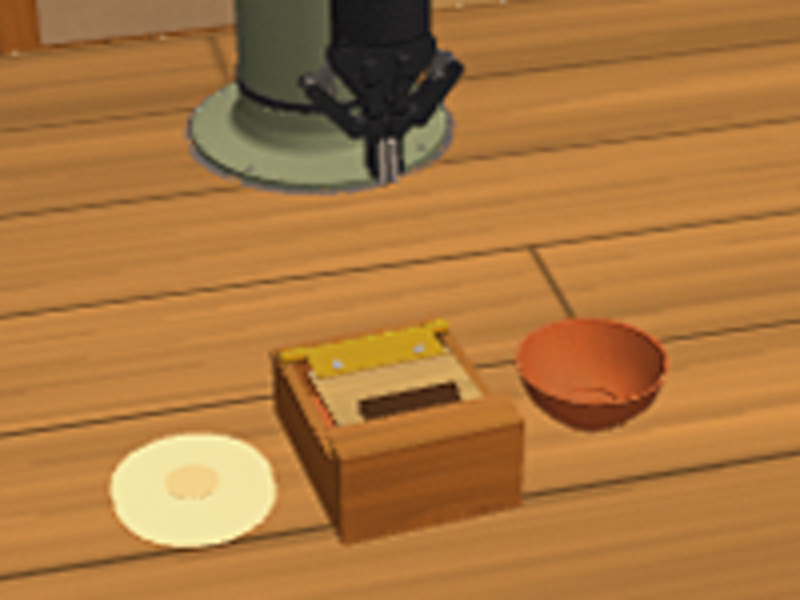

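```bash
python3 -c "
from workcell import bot
bot.job_done()"
```

```text
the job is handed in; nothing more can be done
```

The keeper is closed: its flap is tucked under the lip and stays down with nothing touching it. I have handed the job in, and it reported no verdict.

- **How it went:** I kept the fingers shut and folded the flap over by pressing on the ramp side of its thumb step. I then drew the fingertips back behind the step and pressed the flap flat. Holding it down, I pushed the step towards the lip until it stopped moving. The hand then went straight up and clear, at about 8 s on the clock.
- **Tuck:** In the last scene picture the flap lies under the lip by itself. By pixel measurement it has slid out about 27 mm, which is at or near its stop. I could only measure the slide and the flap angle from pictures, to within a few mm.
- **Flat before sliding:** The pictures showed the flap flat at slide 0 to 3 mm, then flat at about 5 mm, before I pushed it further. This should meet step 1.
- **Keeper, bowl and saucers:** They sit at the same pixels as at the start.
- **Not checked again:** I took no new measurement of the mug, jar, spatula or cupboard door. The hand touched none of them.
- **Forces:** The highest readings were about 28 N down and 16 N sideways. The hand now reads about zero force, with the fingertips at about z = 0.24 m.

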